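Hang the solar lantern in its twist-lock lamp bracket

TASK

Take the white solar lantern out of its crate and stand it upright on the open table top without dropping it, let go, then take it by its side handle and hang it in the lamp bracket: push its neck up into the socket and twist it anticlockwise (seen from above) to the stop, so that both lugs drop into their pockets. Leave it hanging there, locked and still, and leave everything else where it is.

Things in the scene. Friction and masses are not known exactly. Their poses are not given: they have to be found in the camera images.
- lantern: White plastic solar lantern, loose, about 300 g. Origin: centre of its underside; z up its axis, x out through its side handle. Round body 92 mm across, 118 mm tall (foot, clear diffuser, cap with dark solar cells), neck on top. It starts upright in the crate, handle down in a crate corner below the rim with no room for a gripper: lift it out by the neck.
- lantern_neck (a point): On the lantern's axis, 142 mm above its underside; axes as lantern. The neck is round, 40 mm across from 118 to 150 mm above the underside, then tapers to 30 mm across at its top at 156 mm. Its +y and -y sides are bare: grip it from above across y. It is the part that goes up into the socket, so it cannot be held then.
- lantern_lug (a point): Centre of the lug over the handle, 25 mm from the axis on +x, 143 mm above the underside; axes as lantern. A like lug stands opposite on -x. Each is 10 mm wide, 6 mm thick (140 to 146 mm high) and ends 29 mm from the axis.
- lantern_handle (a point): On the upright grip bar of the D-shaped handle, 102 mm from the lantern's axis on +x, 55 mm above its underside; axes as lantern. The bar is 16 mm wide (y), 95 to 112 mm from the axis, 14 to 72 mm high, open to the body except for limbs at its top (58-72 mm high) and bottom. Hold it from above across y.
- stow_crate: Open red plastic crate, fixed, 300 mm (its x) by 200 mm (its y), 120 mm tall, walls and floor 4 mm. Origin: centre of its underside. The lantern stands about 46 mm to -x of its centre, handle towards the -x +y corner; a tin box stands in the +x half. The table between crate and bracket is open but for a spoon.
- lamp_bracket: Lamp bracket, fixed. Origin on the table straight below the socket; y runs along the arm, away from the crates that carry it. The arm (24 mm wide, top 258 mm above the table) runs from the socket along -y for 178 mm to a stack of two red crates, 400 mm in x, 300 mm in y, 240 mm tall, bottles in the upper one up to 260 mm.
- socket_mouth (a point): Centre of the socket's lower edge, 210 mm above the table, z up, axes as the bracket. The socket is an upright aluminium sleeve open below: bore 45 mm, outside 61 mm, 34 mm tall, under a disc 70 mm across. The neck has 2.5 mm to spare all round. Two J-slots 180 degrees apart are cut through its wall; no spring or detent.
- entry_slot (a point): Middle of the J-slot entry on +y of the socket, at the mouth, 26 mm from its axis (the other is on -y). Entries are 17 mm wide, open below. Each leads anticlockwise (from above) over a ledge 9 mm above the mouth, under a roof 22 mm above it, to the pocket. The lantern's x axis (handle) points along the socket's +y to enter; raise its underside to about 128 mm below the mouth, then turn.
- lock_a (a point): Rest point of the centre of the lug over the handle when locked: 25 mm from the socket's axis, 70 degrees anticlockwise of +y, 7.5 mm above the mouth. It lies in a pocket whose floor is 4.5 mm above the mouth; the pocket's end wall stops the lug at 75 degrees. Let the lantern down into it (underside then 135.5 mm below the mouth) and let go: its weight holds it locked.
- lock_b (a point): The same point in the opposite pocket, for a lantern entered with the handle along the socket's -y.
- tin_box: Bystander: round steel tin closed under its lid, 85 mm across, 54 mm tall, in the crate's other half. Origin: centre of underside.
- torch: Bystander: black plastic torch lying down, 154 mm long, 44 mm tall. Origin: under its middle.
- tumbler: Bystander: glass tumbler, 72 mm across, 95 mm tall. Origin: centre of underside.
- spoon: Bystander: steel spoon, 180 mm long, lying on the open table. Origin on its underside.
- jar: Bystander: amber jar with black cap, 72 mm across, 95 mm tall. Origin: centre of underside.
- carton: Bystander: cardboard carton 55 x 90 x 60 mm. Origin: centre of underside.
Things that resemble listed ones, but are neither listed nor needed, are in the scene too. Several things look just like the lantern: the one meant starts nearest to the robot's base.

How it is judged:
On the way:
1. the lantern stands upright on the table top, outside the crate, let go (height (world z) of lantern below 0.012 m and angle between lantern's own z axis and vertical below 0.06 rad and contact force between the fingers and lantern below 0.3 N and linear speed of lantern below 0.03 m/s and (x of lantern in the frame of stow_crate below -0.19 m or x of lantern in the frame of stow_crate above 0.19 m or y of lantern in the frame of stow_crate below -0.14 m or y of lantern in the frame of stow_crate above 0.14 m)), for 0.2 s.
At the end, for the whole second after the job is handed in: The lantern hangs still (under 0.05 m/s), let go and upright within 0.12 rad, with its lugs down in the pockets of the socket: the lug over the handle within 7 mm of one of the two lock points and 4.5 to 10.5 mm above the mouth ((distance between lantern_lug and lock_a below 0.007 m or distance between lantern_lug and lock_b below 0.007 m) and z of lantern_lug in the frame of socket_mouth between 0.0045 and 0.0105 m and angle between lantern's own z axis and vertical below 0.12 rad and linear speed of lantern below 0.05 m/s and contact force between the fingers and lantern below 0.1 N); the robot touches nothing.
It fails at once if a bystander is knocked more than 30 mm from its place (distance of any of tin_box, torch, tumbler, spoon, jar, carton from where it was at the start of the episode above 0.03 m).
It fails at once if the tumbler or the jar is tipped (angle between any of tumbler, jar's own z axis and vertical above 0.5 rad).
It fails at once if the lantern is dropped onto the table (falling free at over 0.5 m/s, less than 20 mm above it) (height (world z) of lantern below 0.02 m and linear speed of lantern above 0.5 m/s and contact force between the fingers and lantern below 1 N).
It also fails if it takes over 64 s, if anything falls off the work surface, if the arm or the gripper's body presses on something with over 40 N, if the wrist force passes 120 N, or if a joint passes its speed limit or range.

ROBOT

A 6-joint arm with a two-finger parallel gripper is mounted at the origin on the work surface. World frame = base frame: x ahead of the robot, y to its left, z up, the work surface at z = 0. Lengths are in m, angles in rad, forces in N, time in s.
With the tool pointing down it reaches from about 0.275 to 0.725 m from the base axis. Payload 5.6 kg.
Tool frame: the origin (TCP) lies midway between the tips of the shut fingers; the grasp point (between the pads) lies 19 mm behind it (bot.grasp_offset is the z of the grasp point in the tool frame, in m); z points along the fingers, x is the direction in which the jaws open and shut, and the axes are right-handed (so a half turn about z gives the same grasp; the last joint's range is limited). The gripper opens to 85 mm and grips with 20 to 120 N. Pads are 22 mm wide; open, the fingers measure 114 mm over their backs; the gripper's body (76 mm by 85 mm) begins 54 mm behind the grasp point. The pads swing forward as they close: fully open they stand 13 mm farther back than shut.
Start: joints at [-0.912, 0.255, 0.108, 0, -1.424, -0.285], TCP at [0.201, -0.512, 0.231] pointing down, gripper open.
Joint ranges: [-2.95, 2.95], [-1.21, 1.97], [-1.09, 1.5], [-2.87, 1.71], [-2.94, -0.07], [-3.05, 3.05]. Speed limits (rad/s): [2.57, 2.57, 3.14, 3.14, 3.14, 3.14].

INTERFACE

Orientations are given as a 3x3 rotation matrix whose columns are the frame's x, y, z axes.
In Python, from station import bot gives the robot as it stands.
- The arm moves only by the tool arm_command, never from a script. Its argument "deltas" is a list of rows, each a list of 7 numbers: the shift along the tool's x, y, z in cm, then the turn, a rotation vector about the tool's x, y, z in degrees, then the finger opening in cm, from 0 to 8.54. In form: [[tx, ty, tz, rx, ry, rz, grip], ...]. A call has 1 to 12 rows; each row is the pose to reach, as a shift and turn from the pose measured when the call began, along the tool's axes at that moment; what a row does not reach only later rows make up. A row lasts 1/8 s, in which the tool goes at most 62.5 mm and 10.7 degrees, less where a joint would pass 70% of its speed; a pose out of reach is approached as far as the arm can. A call with a gripper value outside its range is refused whole. The fingers move at their own pace and stop on an object; "newtons" is the grip in N (left out, the last holds). Time passes only in rows, so rows that repeat a pose let the fingers close. It gives the time, the measured TCP pose, the force and the opening at its end, in the units of the state.
- bot.read_state(): the state, without advancing time (a new reading comes with each control period).
- bot.capture(name): name is "side" or "top"; returns the picture (384x512x3 uint8, red, green, blue); there is no depth.
- bot.camera_model(name): a dict with "K" (3x3 intrinsics, pixels), "k1" (the pictures are not rectified: a ray, as slopes to the right and down, at radius r is drawn at 1 + k1 r^2 times it, then the intrinsics apply), "position" and "attitude" of the camera in the world. Camera axes: x right, y down, z forward; pixel columns grow to the right and rows downward; lengths in m; the calibration is good to about 2 mm. A picture is of the moment at which its call begins. camera_model takes no time and is no camera call.
- bot.hand_in(): hands the job in, once; it reports no verdict.
The state is a dict: "clock": time; "qpos": joint angles; "joint_velocities": joint speeds; "joint_efforts": joint torques, N m; "tcp_pos": TCP position; "ee_rot": TCP orientation; "wrist_force": force on the tool from outside, world axes, zero at the start; "torque": the same for the moment, N m; "grip_width": finger opening in m.
Only numpy, scipy, OpenCV 4.12 (cv2) and the standard library are available. Lean on these libraries where they do the work, as an engineer would, in place of code of your own. Each camera call takes 0.05 s, during which the arm holds its last target.

## Working session

There is one attempt and no reset: what is moved stays moved. The work goes in short steps, Python scripts to look and compute and a tool call to move; the robot and the scene stay as the last step left them, time stands still between calls to the robot, and variables do not carry over. Pictures are saved under pics/ and viewed, and the job is handed in when it is done.

Besides the shell and the picture viewer there is one more tool, called after "Request:" as a command line: name --pt "numbers of a row" for each row, then --argument value for the rest. arm_command: Moves the arm, as the interface text tells. Its arguments: {"type":"object","properties":{"deltas":{"type":"array"},"newtons":{"type":"number"}},"required":["deltas"]}

```bash
ls; mkdir -p pics; python3 - <<'E'
from station import bot
import cv2
for n in("side","top"):
    im=bot.capture(n); cv2.imwrite(f"pics/{n}0.png",im[:,:,::-1]); print(n,bot.camera_model(n))
s=bot.read_state(); print(s, bot.grasp_offset)
E
```

```text
pics
side {'K': array([[462.49938403,   0.        , 250.37474675],
       [  0.        , 462.49938403, 188.96164855],
       [  0.        ,   0.        ,   1.        ]]), 'k1': -0.14128140019180002, 'position': array([0.13298327, 1.20297997, 1.42998617]), 'attitude': array([[-0.91643393, -0.30356401,  0.26076377],
       [-0.40012468,  0.6836532 , -0.61034297],
       [ 0.00700617, -0.66367703, -0.74798644]])}
top {'K': array([[383.2291411 ,   0.        , 259.02966894],
       [  0.        , 383.2291411 , 190.73377831],
       [  0.        ,   0.        ,   1.        ]]), 'k1': -0.11746453340340443, 'position': array([0.43151925, 0.16390051, 1.32122696]), 'attitude': array([[ 3.14882398e-03, -9.89816456e-01,  1.42314683e-01],
       [-9.99846061e-01, -6.59803133e-04,  1.75333648e-02],
       [-1.72609133e-02, -1.42347985e-01, -9.89666162e-01]])}
{'clock': 0.1, 'qpos': array([-9.12395199e-01,  2.55708621e-01,  1.07126717e-01, -3.89367716e-04,
       -1.42389052e+00, -2.84572900e-01]), 'joint_velocities': array([-0.00019089, -0.00146048,  0.00478127,  0.00016231,  0.00046052,
        0.00132448]), 'joint_efforts': array([-3.65770211e-03, -3.87605739e+01,  2.38469213e+01,  5.37791088e+00,
       -3.86492349e-03, -9.28498537e-06]), 'tcp_pos': array([ 0.20071803, -0.51159801,  0.23047741]), 'ee_rot': array([[-3.65127957e-01,  9.30957064e-01, -7.20856602e-04],
       [ 9.30955760e-01,  3.65128654e-01,  1.56140577e-03],
       [ 1.71680713e-03, -1.00972707e-04, -9.99998521e-01]]), 'wrist_force': array([-0.344569  ,  0.33653499,  0.7377911 ]), 'torque': array([-0.01136153,  0.03073592, -0.03196389]), 'grip_width': 0.08550260244423223} -0.0187
```

View pics/side0.png

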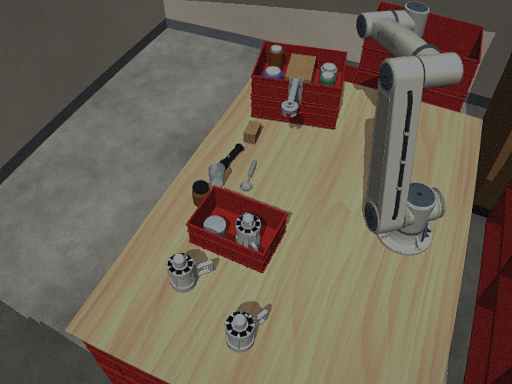

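View pics/top0.png

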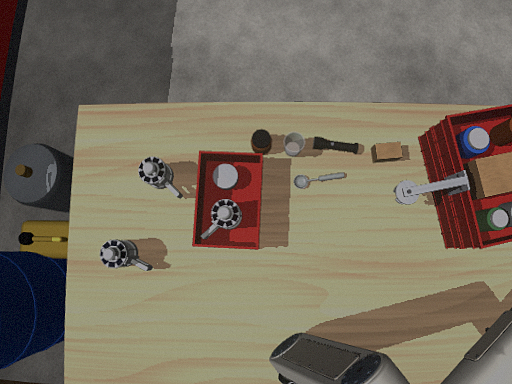

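Lantern candidates in the top picture are the one in the crate (225,213), one loose at (155,172) and one loose at (118,253). The description (in the crate, nearest the base) picks (225,213). I'll check it in a close crop.

```bash
cat > h.py <<'E'
import numpy as np, cv2
from station import bot
M={n:bot.camera_model(n) for n in("side","top")}
def ray(n,u,v):
    m=M[n];K=m["K"]; d=np.array([m["k1"],0,0,0,0.])
    # distortion model 1+k1 r^2 = OpenCV's
    p=cv2.undistortPoints(np.array([[[u,v]]],float),K,d)[0,0]
    r=m["attitude"]@np.array([p[0],p[1],1.]); return m["position"],r/np.linalg.norm(r)
def plane(n,u,v,z):
    o,r=ray(n,u,v); return o+r*(z-o[2])/r[2]
def tri(a,b):
    o1,r1=ray("side",*a);o2,r2=ray("top",*b)
    A=np.stack([r1,-r2],1); t=np.linalg.lstsq(A,o2-o1,rcond=None)[0]
    p,q=o1+t[0]*r1,o2+t[1]*r2; return (p+q)/2,np.linalg.norm(p-q)
def proj(n,P):
    m=M[n];P=np.atleast_2d(P);R=m["attitude"].T
    return cv2.projectPoints(np.array(P,float),cv2.Rodrigues(R)[0],-R@m["position"],m["K"],np.array([m["k1"],0,0,0,0.]))[0][:,0]
def crop(im,x0,y0,x1,y1,s,f):
    c=cv2.resize(im[y0:y1,x0:x1],None,fx=s,fy=s,interpolation=cv2.INTER_CUBIC)
    for x in range((x0+9)//10*10,x1,10):
        cv2.putText(c,str(x),(int((x-x0+.5)*s),8),0,.3,(0,255,0));cv2.line(c,(int((x-x0+.5)*s),10),(int((x-x0+.5)*s),14),(0,255,0))
    for y in range((y0+9)//10*10,y1,10):
        cv2.putText(c,str(y),(0,int((y-y0+.5)*s)),0,.3,(0,255,0));cv2.line(c,(20,int((y-y0+.5)*s)),(24,int((y-y0+.5)*s)),(0,255,0))
    cv2.imwrite(f,c)
E
python3 - <<'E'
from h import *
t=cv2.imread("pics/top0.png");s=cv2.imread("pics/side0.png")
crop(t,185,145,275,255,5,"pics/t_crate.png")
crop(s,185,185,295,270,7,"pics/s_crate.png")
crop(t,385,120,475,240,5,"pics/t_br.png")
crop(s,265,60,325,130,8,"pics/s_br.png")
for p in[(225,213),(155,172),(118,253)]: print(p,plane("top",*p,.15))
E
```

```text
(225, 213) [0.53078358 0.28896344 0.15      ]
(155, 172) [0.65941656 0.51299068 0.15      ]
(118, 253) [0.40483624 0.62085651 0.15      ]
```

View pics/t_crate.png

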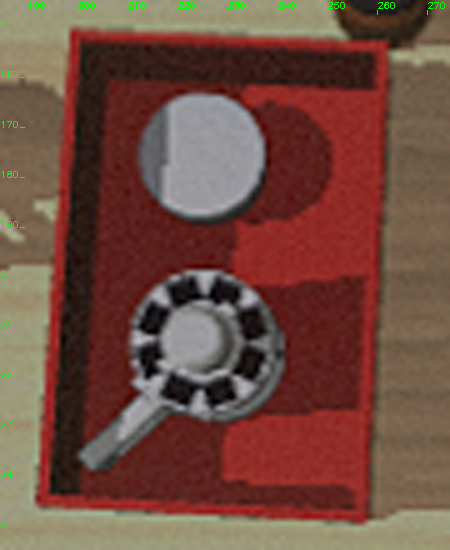

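View pics/s_crate.png

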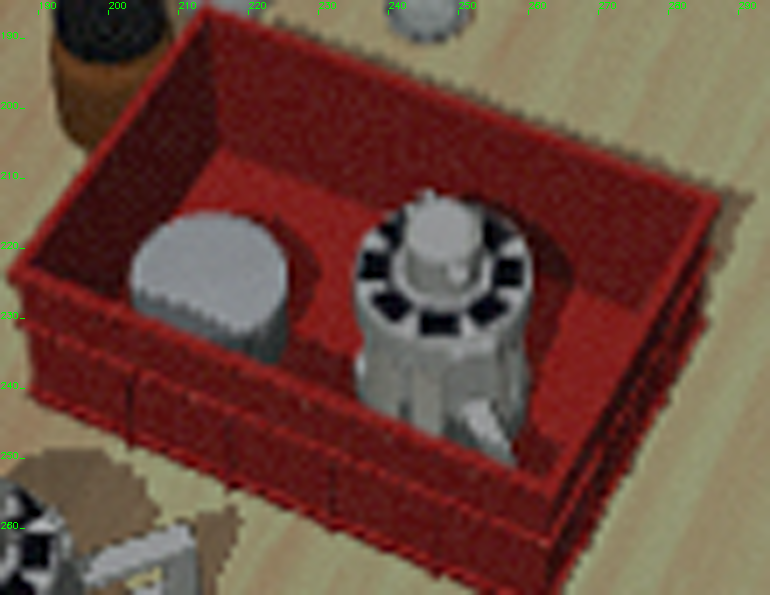

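View pics/t_br.png

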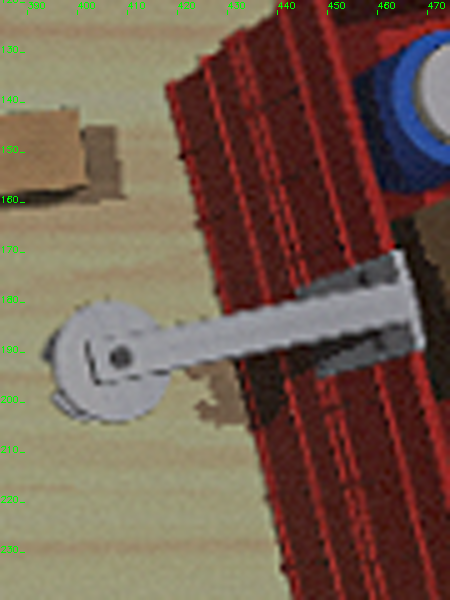

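View pics/s_br.png

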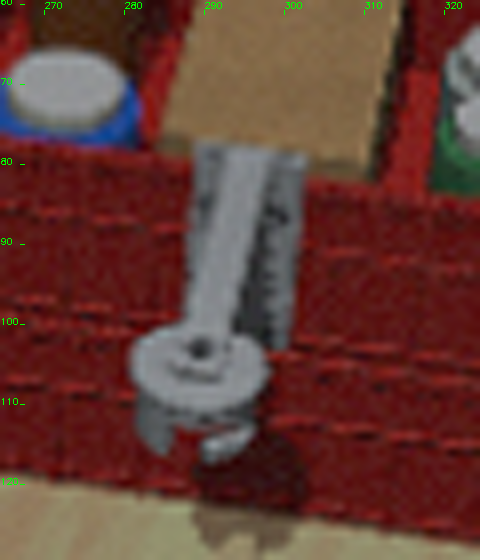

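The crop confirms it: white lantern in the crate with cap centre at about (224.5,213), handle to the lower left (203,236), and the tin at (225,175). The bracket disc is at about (407,191) in the top view and (289.5,105) in the side view. Now the measurements.

```bash
python3 - <<'E'
from h import *
t=cv2.imread("pics/top0.png");s=cv2.imread("pics/side0.png")
f=lambda c,x0,y0,k:(x0+c[0]/k-.5,y0+c[1]/k-.5)
# disc
ts=cv2.cvtColor(t,cv2.COLOR_BGR2HSV)
print("disc top-plane", [plane("top",*f((111,360),385,120,5),z) for z in(.25,.258)])
print("bolt tri",tri(f((201,348),265,60,8),f((120,357),385,120,5)))
print("disc tri",tri(f((200,362),265,60,8),f((112,360),385,120,5)))
a=plane("top",*f((120,357),385,120,5),.258);b=plane("top",*f((410,300),385,120,5),.258)
print("arm",a,b,np.linalg.norm(a-b),np.degrees(np.arctan2(*(a-b)[[1,0]])))
# arm edges in crop: upper edge (170,337)->(390,290)?; lower (175,372)->(410,340)
for p,q in(((180,336),(380,291)),((180,371),(400,338))):
    A=plane("top",*f(p,385,120,5),.258);B=plane("top",*f(q,385,120,5),.258);print("edge",A,B,np.degrees(np.arctan2(*(A-B)[[1,0]])))
# neck top
print("neck tri",tri(f((444,225),185,185,7),f((192,337),185,145,5)))
# crate rim corners (top crop)
for c in((73,30),(388,40),(370,520),(40,503)): print("rim",plane("top",*f(c,185,145,5),.12))
hb=plane("top",*f((92,462),185,145,5),.076); print("handle",hb)
print("tin",plane("top",*f((203,156),185,145,5),.054))
for n,p,z in(("torch",(337,145),.04),("tumbler",(294,144),.09),("spoon",(320,180),.0),("jar",(261,141),.09),("carton",(387,152),.06)): print(n,plane("top",*p,z))
E
```

```text
disc top-plane [array([ 0.5836327 , -0.23895396,  0.25      ]), array([ 0.5824967 , -0.23594542,  0.258     ])]
bolt tri (array([ 0.58138147, -0.23857326,  0.26630257]), np.float64(0.0033996173172860045))
disc tri (array([ 0.58069732, -0.23660904,  0.25896057]), np.float64(0.0034388479689054312))
arm [ 0.58421835 -0.24130232  0.258     ] [ 0.61768152 -0.41810741  0.258     ] 0.17994394219047655 100.7173653321257
edge [ 0.59632859 -0.27730289  0.258     ] [ 0.62288511 -0.39993248  0.258     ] 102.2192204219844
edge [ 0.5762034  -0.27613814  0.258     ] [ 0.59539953 -0.41015613  0.258     ] 98.15134268534588
neck tri (array([0.53132525, 0.29325946, 0.16633998]), np.float64(0.002884034130699454))
rim [0.73576711 0.37971214 0.12      ]
rim [0.7285156  0.17569539 0.12      ]
rim [0.42285704 0.18625729 0.12      ]
rim [0.43211791 0.39301044 0.12      ]
handle [0.45892172 0.36788149 0.076     ]
tin [0.6648435  0.30084456 0.054     ]
torch [ 0.77524877 -0.08177622  0.04      ]
tumbler [0.76483987 0.07050101 0.09      ]
spoon [ 0.6595964  -0.02592755  0.        ]
jar [0.77511219 0.17970634 0.09      ]
carton [ 0.74642974 -0.24917161  0.06      ]
```

```bash
cat >> h.py <<'E'
from scipy.spatial.transform import Rotation as Ro
def Rdown(deg):
    a=np.radians(deg);x=np.array([np.cos(a),np.sin(a),0]);z=np.array([0,0,-1.]);return np.stack([x,np.cross(z,x),z],1)
def delta(pos,deg,s=None):
    s=s or bot.read_state();R=s["ee_rot"]
    d=R.T@(np.array(pos)-s["tcp_pos"])*100; r=Ro.from_matrix(R.T@Rdown(deg)).as_rotvec(degrees=True)
    print("delta",np.round(np.r_[d,r],2)); return d,r
def st():
    s=bot.read_state();R=s["ee_rot"];print("t",round(s["clock"],2),"tcp",np.round(s["tcp_pos"],4),"ang",round(np.degrees(np.arctan2(R[1,0],R[0,0])),2),"z",np.round(R[:,2],4),"q",np.round(s["qpos"],2),"F",np.round(s["wrist_force"],1),"T",np.round(s["torque"],2),"g",round(s["grip_width"],4))
E
python3 - <<'E'
from h import *
st()
print(plane("top",222.9,211.9,.16),plane("side",247.9,216.6,.16))
delta([.532,.293,.22],224)
E
```

```text
t 0.1 tcp [ 0.2007 -0.5116  0.2305] ang 111.42 z [-7.0e-04  1.6e-03 -1.0e+00] q [-0.91  0.26  0.11 -0.   -1.42 -0.28] F [-0.3  0.3  0.7] T [-0.01  0.03 -0.03] g 0.0855
[0.53327763 0.29436622 0.16      ] [0.53205052 0.28830205 0.16      ]
delta [ 6.2810e+01  6.0220e+01  1.1500e+00  9.0000e-02 -7.0000e-02 -1.1258e+02]
```

Request:
arm_command --pt "3 2.9 0 0 0 -5 8.5" --pt "6.5 6.2 0 0 0 -11 8.5" --pt "10 9.6 0 0 0 -18 8.5" --pt "14 13.4 0 0 0 -25 8.5" --pt "18 17.2 0 0 0 -32 8.5" --pt "22 21 0 0 0 -39 8.5" --pt "26 24.9 0 0 0 -46 8.5" --pt "30 28.7 0 0 0 -53 8.5" --pt "34 32.5 0 0 0 -60 8.5" --pt "38 36.4 0 0 0 -67 8.5" --pt "42 40.2 0 0 0 -74 8.5" --pt "45 43.1 0 0 0 -80 8.5" --newtons 60

```text
clock: 1.6
tcp_pos: [0.4378, 0.0668, 0.2309]
ee_rot: [[-0.979, -0.203, -0.001], [-0.203, 0.979, 0.001], [0.001, 0.002, -1.0]]
wrist_force: [-0.1, -0.5, 0.4]
grip_width: 0.0851
```

```bash
python3 - <<'E'
from h import *
st()
delta([.532,.292,.22],224)
E
```

```text
t 1.6 tcp [0.4378 0.0668 0.2309] ang -168.3 z [-0.0014  0.0015 -1.    ] q [ 0.51  0.04 -0.15 -0.   -1.38 -0.3 ] F [-0.1 -0.5  0.4] T [-0.07 -0.07 -0.01] g 0.0851
delta [-1.379e+01  2.014e+01  1.110e+00  1.100e-01 -3.000e-02 -3.230e+01]
```

Request:
arm_command --pt "-2.5 3.7 0.2 0 0 -6 8.5" --pt "-5.5 8 0.4 0 0 -13 8.5" --pt "-8.5 12.4 0.7 0 0 -20 8.5" --pt "-11.5 16.8 0.9 0 0 -27 8.5" --pt "-13.2 19.3 1 0 0 -31 8.5" --pt "-13.8 20.1 1.1 0 0 -32.3 8.5" --pt "-13.8 20.1 1.1 0 0 -32.3 8.5"

```text
clock: 2.48
tcp_pos: [0.532, 0.2915, 0.2194]
ee_rot: [[-0.72, -0.694, -0.002], [-0.694, 0.72, 0.001], [0.001, 0.002, -1.0]]
wrist_force: [-0.7, -0.8, 0.5]
grip_width: 0.0853
```

```bash
python3 - <<'E'
from h import *
st()
delta([.532,.292,.129],224)
t=bot.capture("top");s=bot.capture("side")
cv2.imwrite("pics/t1.png",t[:,:,::-1]);cv2.imwrite("pics/s1.png",s[:,:,::-1])
crop(s[:,:,::-1],185,155,295,265,5,"pics/s1c.png");crop(t[:,:,::-1],165,145,275,265,5,"pics/t1c.png")
E
```

```text
t 2.48 tcp [0.532  0.2915 0.2194] ang -136.02 z [-2.5e-03  6.0e-04 -1.0e+00] q [ 0.76  0.37  0.24 -0.   -1.44  0.01] F [-0.7 -0.8  0.5] T [-0.08  0.    0.02] g 0.0853
delta [-0.05  0.02  9.04  0.12 -0.08 -0.02]
```

View pics/s1c.png

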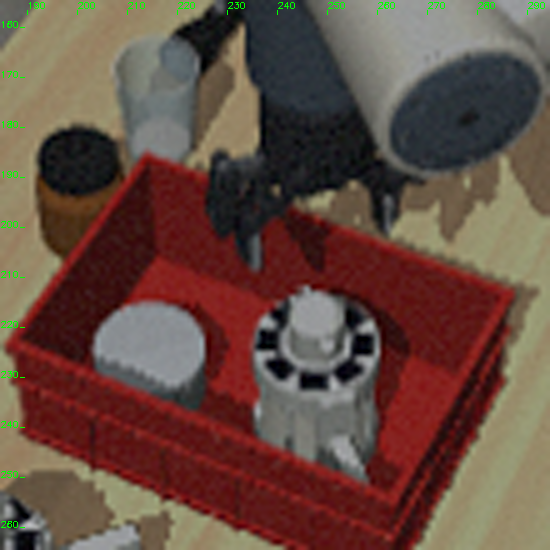

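View pics/t1c.png

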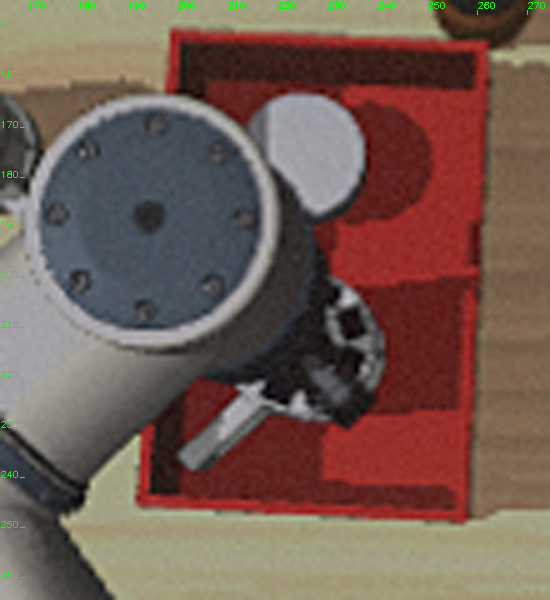

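```bash
python3 - <<'E'
from h import *
s=bot.read_state();R=s["ee_rot"];p=s["tcp_pos"]
for d in(-.05,0,.05):
    q=p+R@[d,0,-.012];print(proj("side",q),proj("top",q))
E
```

```text
[[233.64724287 207.7636565 ]] [[209.57080598 197.62367088]]
[[247.69615592 203.82953307]] [[221.37327033 210.13858534]]
[[261.5383414  199.94941344]] [[233.3260713  222.78417925]]
```

The side view shows finger tips at about (235,207) and (262,200). They project to (234,208) and (261.5,200), so the calibration agrees. Descending.

Request:
arm_command --pt "0 0 1.5 0 0 0 8.5" --pt "0 0 3.5 0 0 0 8.5" --pt "0 0 5.5 0 0 0 8.5" --pt "0 0 7 0 0 0 8.5" --pt "0 0 8 0 0 0 8.5" --pt "0 0 8.7 0 0 0 8.5" --pt "0 0 9 0 0 0 8.5" --pt "0 0 9 0 0 0 8.5"

```text
clock: 3.58
tcp_pos: [0.532, 0.2909, 0.1305]
ee_rot: [[-0.72, -0.694, -0.001], [-0.694, 0.72, 0.002], [-0.0, 0.002, -1.0]]
wrist_force: [-0.2, 0.9, -0.2]
grip_width: 0.085
```

```bash
python3 - <<'E'
from h import *
st()
s=bot.capture("side")
crop(s[:,:,::-1],205,155,295,265,5,"pics/s2c.png")
E
```

```text
t 3.58 tcp [0.532  0.2909 0.1305] ang -136.07 z [-9.0e-04  1.6e-03 -1.0e+00] q [ 0.76  0.41  0.07 -0.   -1.23  0.01] F [-0.2  0.9 -0.2] T [-0.03 -0.   -0.  ] g 0.085
```

View pics/s2c.png

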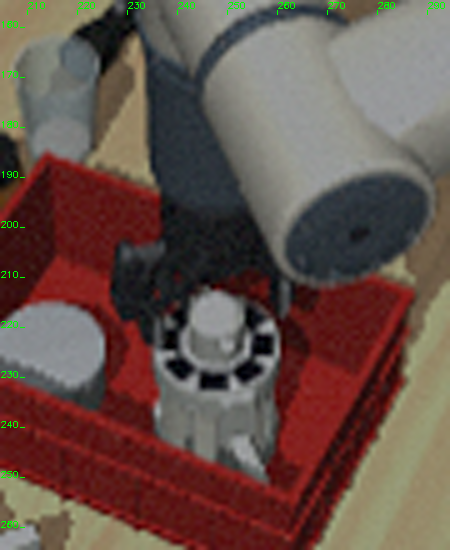

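The neck (247,218) sits midway between the finger tips (235,222) and (261,215). Closing.

Request:
arm_command --pt "0 0 0.1 0 0 0 6" --pt "0 0 0.1 0 0 0 4" --pt "0 0 0.1 0 0 0 2.5" --pt "0 0 0.1 0 0 0 2.5" --pt "0 0 0.1 0 0 0 2.5" --pt "0 0 0.1 0 0 0 2.5" --newtons 70

```text
clock: 4.38
tcp_pos: [0.5326, 0.2912, 0.1303]
ee_rot: [[-0.72, -0.694, 0.001], [-0.694, 0.72, 0.002], [-0.002, 0.001, -1.0]]
wrist_force: [1.0, 0.3, 3.6]
grip_width: 0.0384
```

```bash
python3 - <<'E'
from h import *
st()
E
```

```text
t 4.38 tcp [0.5326 0.2912 0.1303] ang -136.06 z [ 8.0e-04  2.4e-03 -1.0e+00] q [ 0.76  0.41  0.07 -0.   -1.23  0.01] F [1.  0.3 3.6] T [ 0.14 -0.57  0.03] g 0.0384
```

Request:
arm_command --pt "0 0 -0.7 0 0 0 2.5" --pt "0 0 -2 0 0 0 2.5" --pt "0 0 -4 0 0 0 2.5" --pt "0 0 -6 0 0 0 2.5" --pt "0 0 -8 0 0 0 2.5" --pt "0 0 -10 0 0 0 2.5" --pt "0 0 -12 0 0 0 2.5" --pt "0 0 -14 0 0 0 2.5" --pt "0 0 -15 0 0 0 2.5" --pt "0 0 -15.5 0 0 0 2.5" --pt "0 0 -15.5 0 0 0 2.5"

```text
clock: 5.75
tcp_pos: [0.5323, 0.2909, 0.285]
ee_rot: [[-0.72, -0.694, 0.0], [-0.694, 0.72, 0.002], [-0.002, 0.002, -1.0]]
wrist_force: [-0.5, 0.7, -3.5]
grip_width: 0.0378
```

```bash
python3 - <<'E'
from h import *
st()
s=bot.capture("side")
crop(s[:,:,::-1],205,125,305,265,4,"pics/s3c.png")
delta([.47,.0,.285],190)
E
```

```text
t 5.75 tcp [0.5323 0.2909 0.285 ] ang -136.06 z [ 1.0e-04  2.2e-03 -1.0e+00] q [ 0.76  0.36  0.4  -0.   -1.6   0.01] F [-0.5  0.7 -3.5] T [-0.01 -0.05 -0.02] g 0.0378
delta [ 2.466e+01 -1.662e+01 -9.000e-02  1.100e-01  3.000e-02  3.394e+01]
```

View pics/s3c.png

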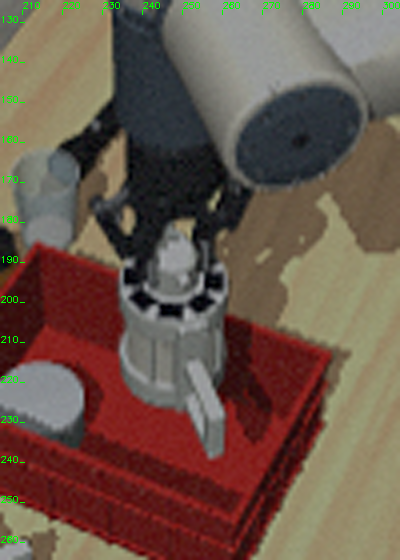

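The lantern is out and level, its handle end about (255,232). Carrying it over the open table.

Request:
arm_command --pt "0.8 -0.5 0 0 0 1 2.5" --pt "2.3 -1.5 0 0 0 3 2.5" --pt "4.6 -3.1 0 0 0 6 2.5" --pt "7.2 -4.9 0 0 0 10 2.5" --pt "9.9 -6.7 0 0 0 14 2.5" --pt "12.6 -8.5 0 0 0 18 2.5" --pt "15.3 -10.3 0 0 0 22 2.5" --pt "18 -12.1 0 0 0 26 2.5" --pt "20.7 -13.9 0 0 0 30 2.5" --pt "22.9 -15.4 0 0 0 33 2.5" --pt "24.3 -16.4 0 0 0 34 2.5" --pt "24.7 -16.6 0 0 0 34 2.5"

```text
clock: 7.3
tcp_pos: [0.4691, -0.0013, 0.2843]
ee_rot: [[-0.985, -0.171, 0.0], [-0.171, 0.985, 0.002], [-0.0, 0.002, -1.0]]
wrist_force: [0.0, 1.3, -3.2]
grip_width: 0.0378
```

```bash
python3 - <<'E'
from h import *
st()
delta([.47,.0,.128],190)
s=bot.capture("side");t=bot.capture("top")
crop(s[:,:,::-1],215,75,335,225,4,"pics/s4c.png")
crop(t[:,:,::-1],265,155,365,285,4,"pics/t4c.png")
E
```

```text
t 7.3 tcp [ 0.4691 -0.0013  0.2843] ang -170.14 z [ 1.e-04  2.e-03 -1.e+00] q [ 0.33  0.08  0.03 -0.   -1.52 -0.16] F [ 0.   1.3 -3.2] T [ 0.07 -0.    0.01] g 0.0378
delta [-0.11  0.08 15.63  0.11  0.03 -0.14]
```

View pics/s4c.png

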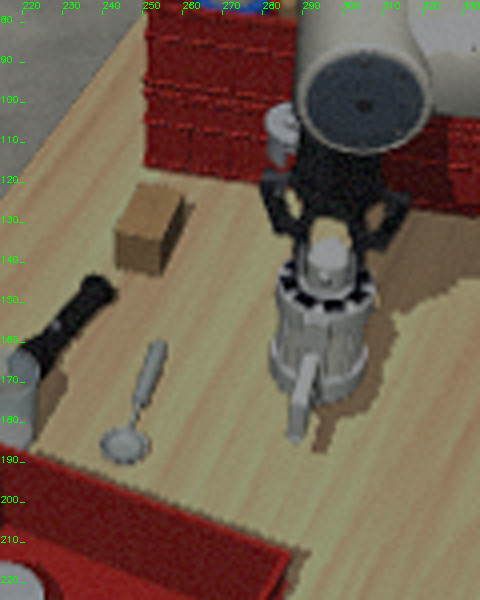

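View pics/t4c.png

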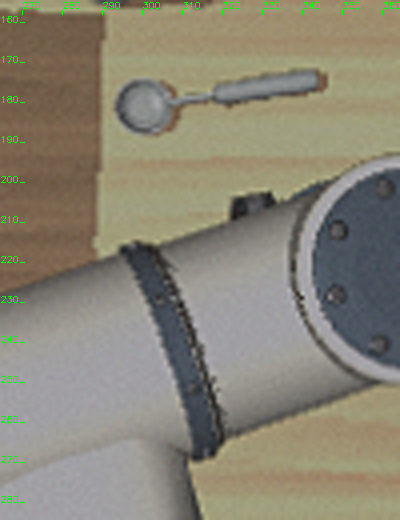

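Request:
arm_command --pt "0 0 1.5 0 0 0 2.5" --pt "0 0 4 0 0 0 2.5" --pt "0 0 7 0 0 0 2.5" --pt "0 0 10 0 0 0 2.5" --pt "0 0 12.5 0 0 0 2.5" --pt "0 0 14 0 0 0 2.5" --pt "0 0 14.7 0 0 0 2.5" --pt "0 0 15 0 0 0 2.5" --pt "0 0 15.3 0 0 0 2.5" --pt "0 0 15.5 0 0 0 2.5"

```text
clock: 8.65
tcp_pos: [0.4696, 0.0001, 0.1294]
ee_rot: [[-0.985, -0.172, 0.001], [-0.172, 0.985, 0.002], [-0.001, 0.002, -1.0]]
wrist_force: [0.8, 0.1, -2.9]
grip_width: 0.038
```

```bash
python3 - <<'E'
from h import *
st()
E
```

```text
t 8.65 tcp [4.696e-01 1.000e-04 1.294e-01] ang -170.08 z [ 6.0e-04  2.4e-03 -1.0e+00] q [ 0.33  0.16 -0.28 -0.   -1.13 -0.16] F [ 0.8  0.1 -2.9] T [-0.05  0.    0.03] g 0.038
```

Request:
arm_command --pt "0 0 0.1 0 0 0 2.5" --pt "0 0 0.2 0 0 0 2.5" --pt "0 0 0.25 0 0 0 2.5" --pt "0 0 0.3 0 0 0 2.5" --pt "0 0 0.3 0 0 0 2.5"

```text
clock: 9.28
tcp_pos: [0.4696, 0.0, 0.1263]
ee_rot: [[-0.985, -0.172, 0.001], [-0.172, 0.985, 0.002], [-0.001, 0.002, -1.0]]
wrist_force: [0.5, 0.8, -3.1]
grip_width: 0.0379
```

```bash
python3 - <<'E'
from h import *
st()
E
```

```text
t 9.28 tcp [0.4696 0.     0.1263] ang -170.08 z [ 6.0e-04  2.3e-03 -1.0e+00] q [ 0.33  0.16 -0.29 -0.   -1.12 -0.16] F [ 0.5  0.8 -3.1] T [-0.06 -0.01 -0.03] g 0.0379
```

Not on the table yet (the force is still the full weight), so I'll go down a bit more.

Request:
arm_command --pt "0 0 0.1 0 0 0 2.5" --pt "0 0 0.2 0 0 0 2.5" --pt "0 0 0.25 0 0 0 2.5" --pt "0 0 0.25 0 0 0 2.5"

```text
clock: 9.78
tcp_pos: [0.4701, -0.0, 0.1261]
ee_rot: [[-0.985, -0.173, 0.003], [-0.173, 0.985, 0.002], [-0.003, 0.002, -1.0]]
wrist_force: [-5.2, 1.8, 14.0]
grip_width: 0.0378
```

```bash
python3 - <<'E'
from h import *
st()
E
```

```text
t 9.78 tcp [ 0.4701 -0.      0.1261] ang -170.04 z [ 0.0026  0.002  -1.    ] q [ 0.33  0.16 -0.29 -0.   -1.12 -0.16] F [-5.2  1.8 14. ] T [ 0.49  2.59 -0.08] g 0.0378
```

Request:
arm_command --pt "0 0 -0.1 0 0 0 2.5" --pt "0 0 -0.1 0 0 0 5" --pt "0 0 -0.1 0 0 0 7" --pt "0 0 -0.1 0 0 0 8.5" --pt "0 0 -0.1 0 0 0 8.5" --pt "0 0 -1 0 0 0 8.5" --pt "0 0 -3 0 0 0 8.5" --pt "0 0 -6 0 0 0 8.5" --pt "0 0 -9 0 0 0 8.5" --pt "0 0 -10 0 0 0 8.5"

```text
clock: 11.02
tcp_pos: [0.4708, -0.0001, 0.2286]
ee_rot: [[-0.985, -0.173, 0.007], [-0.173, 0.985, 0.003], [-0.007, 0.002, -1.0]]
wrist_force: [0.7, 0.4, 0.5]
grip_width: 0.0849
```

```bash
python3 - <<'E'
from h import *
st()
s=bot.capture("side");t=bot.capture("top")
crop(s[:,:,::-1],225,95,335,215,5,"pics/s5c.png")
E
```

```text
t 11.03 tcp [ 4.708e-01 -1.000e-04  2.286e-01] ang -170.03 z [ 0.0067  0.0028 -1.    ] q [ 0.33  0.09 -0.1  -0.   -1.37 -0.16] F [0.7 0.4 0.5] T [ 0.04  0.03 -0.01] g 0.0849
```

View pics/s5c.png

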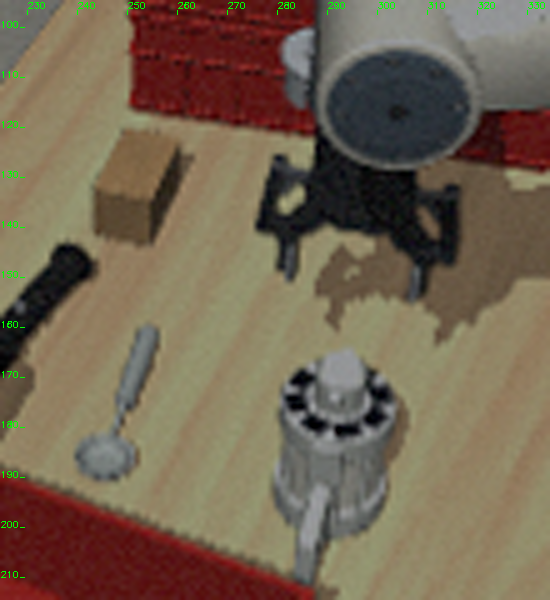

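It stands upright and free on the table, with neck top at (291,167) in the side view. I'll move the arm aside for a clear look at the lantern and bracket.

Request:
arm_command --pt "2 -3 0 0 0 0 8.5" --pt "5 -7 0 0 0 0 8.5" --pt "8 -11.5 0 0 0 0 8.5" --pt "11 -16 0 0 0 0 8.5" --pt "14 -20 0 0 0 0 8.5" --pt "16 -23.5 0 0 0 0 8.5" --pt "17 -25 0 0 0 0 8.5" --pt "17 -25 0 0 0 0 8.5"

```text
clock: 12.12
tcp_pos: [0.345, -0.2762, 0.2244]
ee_rot: [[-0.985, -0.171, 0.002], [-0.171, 0.985, 0.004], [-0.003, 0.003, -1.0]]
wrist_force: [-1.3, -0.5, 0.6]
grip_width: 0.0848
```

```bash
python3 - <<'E'
from h import *
st()
s=bot.capture("side");t=bot.capture("top")
cv2.imwrite("pics/t6.png",t[:,:,::-1]);cv2.imwrite("pics/s6.png",s[:,:,::-1])
crop(s[:,:,::-1],255,145,335,225,7,"pics/s6c.png")
crop(t[:,:,::-1],255,165,355,265,6,"pics/t6c.png")
E
```

```text
t 12.12 tcp [ 0.345  -0.2762  0.2244] ang -170.18 z [ 0.0025  0.0039 -1.    ] q [-0.32  0.04 -0.16 -0.   -1.37  0.49] F [-1.3 -0.5  0.6] T [ 0.02 -0.02 -0.03] g 0.0848
```

View pics/s6c.png

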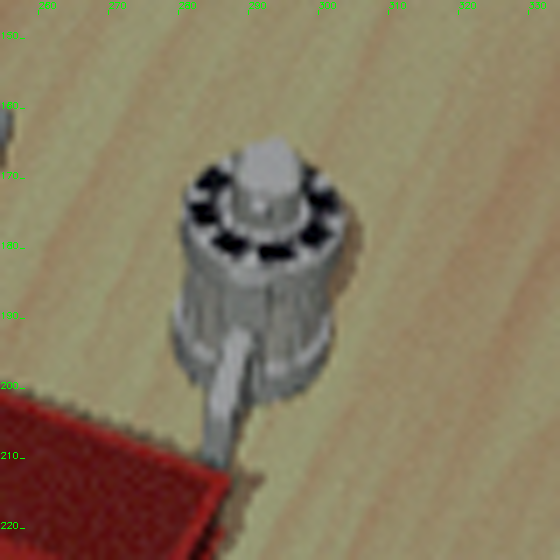

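View pics/t6c.png

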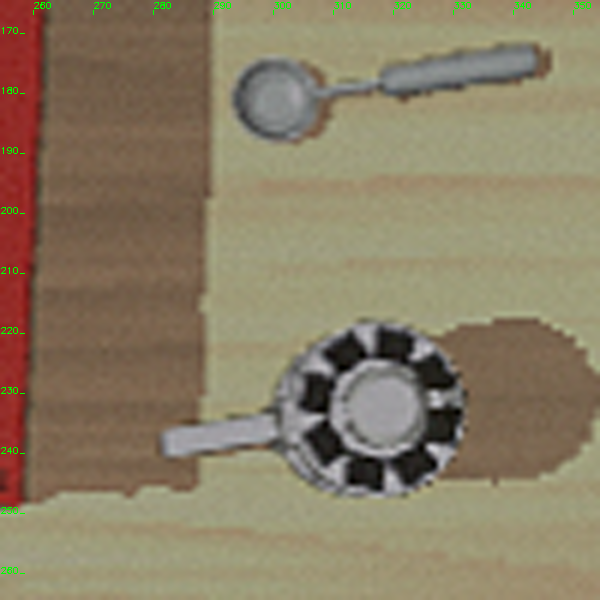

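View pics/s6.png

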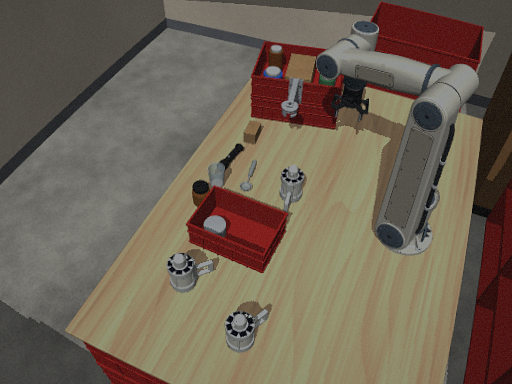

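```bash
python3 - <<'E'
from h import *
f=lambda c,x0,y0,k:(x0+c[0]/k-.5,y0+c[1]/k-.5)
tp=lambda c,z:plane("top",*f(c,255,165,6),z)
sp=lambda c,z:plane("side",*f(c,255,145,7),z)
print("neck top/side",tp((384,404),.154),sp((269,160),.156))
a=tp((163,442),.072);b=tp((270,430),.072);print("handle",a,b,np.degrees(np.arctan2(*(a-b)[[1,0]])))
for c in((163,428),(163,457)): print(tp(c,.072))
n=np.array([.470,-.001]);print("from neck", a[:2]-n,np.linalg.norm(a[:2]-n),np.degrees(np.arctan2(*(a[:2]-n)[::-1])))
# bias prediction
print(proj("top",[.470,0,.156]),proj("side",[.470,0,.156]))
t=cv2.imread("pics/t6.png");s=cv2.imread("pics/s6.png")
crop(t,385,150,435,220,8,"pics/t6b.png");crop(s,265,60,325,130,8,"pics/s6b.png")
E
```

```text
neck top/side [0.47345378 0.0036433  0.154     ] [ 0.47183644 -0.00502937  0.156     ]
handle [0.45594693 0.11218955 0.072     ] [0.46242982 0.05433182 0.072     ] 96.39325232901241
[0.46348266 0.11216263 0.072     ]
[0.44788288 0.11221764 0.072     ]
from neck [-0.01405307  0.11318955] 0.11405859907563937 97.07734983505986
[[319.80575653 232.95037608]] [[292.92913245 168.35294774]]
```

View pics/t6b.png

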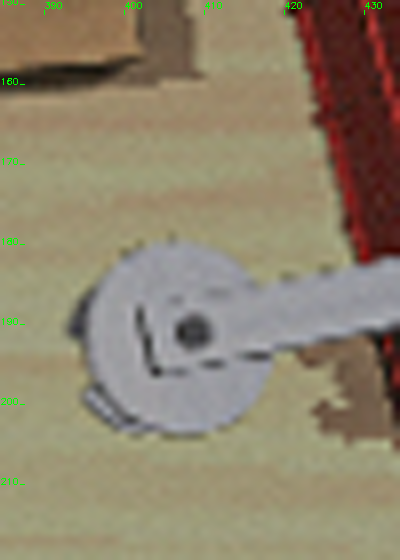

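View pics/s6b.png

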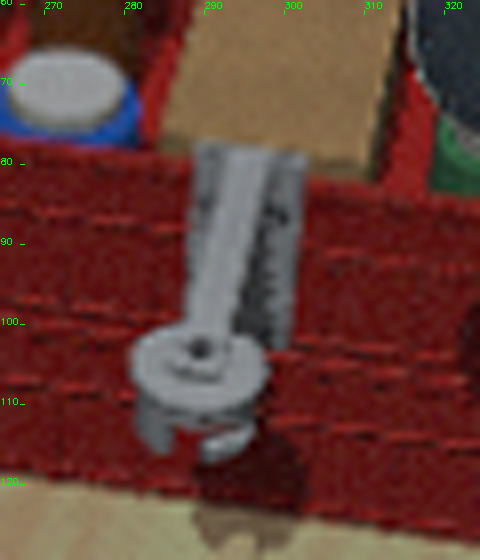

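```bash
python3 - <<'E'
from h import *
t=cv2.imread("pics/t6.png")
hsv=cv2.cvtColor(t,cv2.COLOR_BGR2HSV)
roi=t[220:255,275:345].astype(int); sat=hsv[220:255,275:345,1]; V=hsv[220:255,275:345,2]
m=(sat<40)&(V>60)
for r in m.astype(int): print("".join(".#"[x] for x in r))
g=cv2.cvtColor(t,cv2.COLOR_BGR2GRAY).astype(float)
# per-column centroid of low saturation in handle columns
pts=[]
for u in range(283,299):
    col=np.where((hsv[230:246,u,1]<45))[0]+230
    pts.append((u,col.mean(),len(col)))
print(np.round(pts,2).tolist())
p=np.array(pts)[:,:2]; P=np.array([plane("top",*q,.072) for q in p])
vx,vy,x0,y0=cv2.fitLine(P[:,:2].astype(np.float32),cv2.DIST_HUBER,0,.01,.01).ravel()
print(np.degrees(np.arctan2(vy,vx)),P[0],P[-1])
E
```

```text
....................................##.####...####....................
..................................###..####......###..................
................................####....###......####.................
...............................###.......##......#####................
.............................#####.......##.....####.##...............
.............................######....########.......#...............
............................########..###########.....#...............
...........................####..#################.....#..............
...........................####.....##############....................
..........................#####.....##############......#.............
..........................#####....######################.............
..........................#####....######################.............
.........................#####.....######################.............
.........................######....################...................
.....................##############################...................
..............####################.
[... 1107 characters left out ...]
................................................................
......................................................................
......................................................................
......................................................................
[[283.0, 238.0, 5.0], [284.0, 238.0, 5.0], [285.0, 238.0, 5.0], [286.0, 238.0, 5.0], [287.0, 238.0, 5.0], [288.0, 237.5, 4.0], [289.0, 237.0, 5.0], [290.0, 237.0, 5.0], [291.0, 237.0, 5.0], [292.0, 237.0, 5.0], [293.0, 237.67, 6.0], [294.0, 237.67, 6.0], [295.0, 236.83, 6.0], [296.0, 236.83, 6.0], [297.0, 236.67, 6.0], [298.0, 236.83, 6.0]]
-84.17288 [0.45648938 0.10786766 0.072     ] [0.4602769  0.05921753 0.072     ]
```

```bash
python3 - <<'E'
from h import *
st()
delta([.456,.102,.22],187.5)
E
```

```text
t 12.22 tcp [ 0.3459 -0.2752  0.2249] ang -170.06 z [ 0.0035  0.0036 -1.    ] q [-0.32  0.04 -0.16 -0.   -1.37  0.49] F [-0.8  0.4  0.6] T [ 0.04  0.02 -0.07] g 0.085
delta [-17.36  35.25   0.67   0.18   0.23   2.44]
```

Request:
arm_command --pt "-1.5 3 0 0 0 0 8.5" --pt "-3.5 7 0 0 0 0 8.5" --pt "-5.5 11.2 0.2 0 0 0.5 8.5" --pt "-7.8 15.8 0.2 0 0 1 8.5" --pt "-10 20.4 0.4 0 0 1.5 8.5" --pt "-12.3 25 0.5 0 0 2 8.5" --pt "-14.5 29.4 0.6 0 0 2.4 8.5" --pt "-16.3 33 0.6 0.1 0.2 2.4 8.5" --pt "-17.2 35 0.7 0.1 0.2 2.4 8.5" --pt "-17.4 35.3 0.7 0.2 0.2 2.4 8.5" --pt "-17.4 35.3 0.7 0.2 0.2 2.4 8.5"

```text
clock: 13.6
tcp_pos: [0.456, 0.1022, 0.2196]
ee_rot: [[-0.991, -0.131, 0.0], [-0.131, 0.991, -0.001], [-0.0, -0.001, -1.0]]
wrist_force: [-0.5, -1.0, -0.6]
grip_width: 0.0851
```

```bash
python3 - <<'E'
from h import *
st()
delta([.456,.102,.038],187.5)
s=bot.capture("side")
crop(s[:,:,::-1],245,115,335,235,5,"pics/s7c.png")
E
```

```text
t 13.6 tcp [0.456  0.1022 0.2196] ang -172.45 z [ 2.e-04 -7.e-04 -1.e+00] q [ 0.56  0.09 -0.12  0.   -1.36 -0.43] F [-0.5 -1.  -0.6] T [ 0.   -0.    0.03] g 0.0851
delta [ 1.000e-02 -1.000e-02  1.816e+01 -4.000e-02  1.000e-02  5.000e-02]
```

View pics/s7c.png

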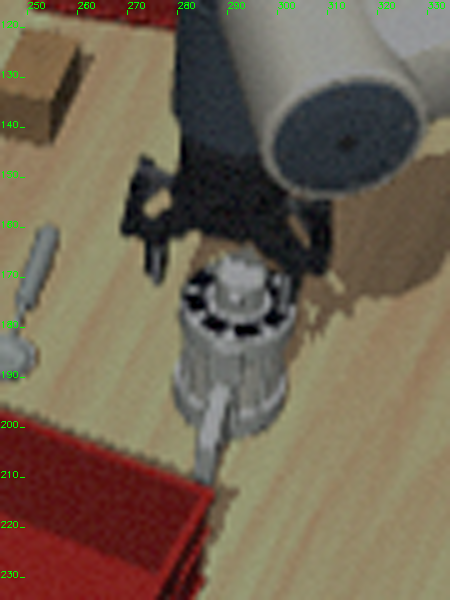

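```bash
python3 - <<'E'
from h import *
# face centre bolt from pics s1c (crop 185,155,k5) at (467,117); top t1c (crop165,145,k5) outer end cap centre (148,215) - different faces maybe
print(ray("side",185+467/5-.5,155+117/5-.5))
for z in (.25,.3,.33,.36,.4): print(z,plane("side",185+467/5-.5,155+117/5-.5,z),plane("top",165+148/5-.5,145+215/5-.5,z))
E
```

```text
(array([0.13298327, 1.20297997, 1.42998617]), array([ 0.2130176 , -0.64919488, -0.73018457]))
0.25 [0.47722202 0.15387402 0.25      ] [0.59473724 0.3677262  0.25      ]
0.3 [0.46263546 0.19832818 0.3       ] [0.58711897 0.35821254 0.3       ]
0.33 [0.45388352 0.22500068 0.33      ] [0.582548   0.35250435 0.33      ]
0.36 [0.44513159 0.25167317 0.36      ] [0.57797704 0.34679616 0.36      ]
0.4 [0.43346234 0.2872365  0.4       ] [0.57188242 0.33918523 0.4       ]
```

Request:
arm_command --pt "0 0 2 0 0 0 8.5" --pt "0 0 5 0 0 0 8.5" --pt "0 0 8 0 0 0 8.5" --pt "0 0 10.5 0 0 0 8.5" --pt "0 0 12 0 0 0 8.5" --pt "0 0 12 0 0 0 8.5"

```text
clock: 14.4
tcp_pos: [0.4552, 0.1005, 0.0991]
ee_rot: [[-0.992, -0.129, -0.002], [-0.129, 0.992, -0.002], [0.002, -0.001, -1.0]]
wrist_force: [0.6, 0.3, 0.5]
grip_width: 0.0851
```

```bash
python3 - <<'E'
from h import *
st()
delta([.456,.102,.038],187.5)
s=bot.capture("side")
crop(s[:,:,::-1],245,125,345,245,5,"pics/s8c.png")
E
```

```text
t 14.4 tcp [0.4552 0.1005 0.0991] ang -172.57 z [-0.0015 -0.0016 -1.    ] q [ 0.56  0.18 -0.34  0.   -1.05 -0.43] F [0.6 0.3 0.5] T [-0.03  0.02 -0.04] g 0.0851
delta [-0.11  0.15  6.11 -0.08 -0.1  -0.07]
```

View pics/s8c.png

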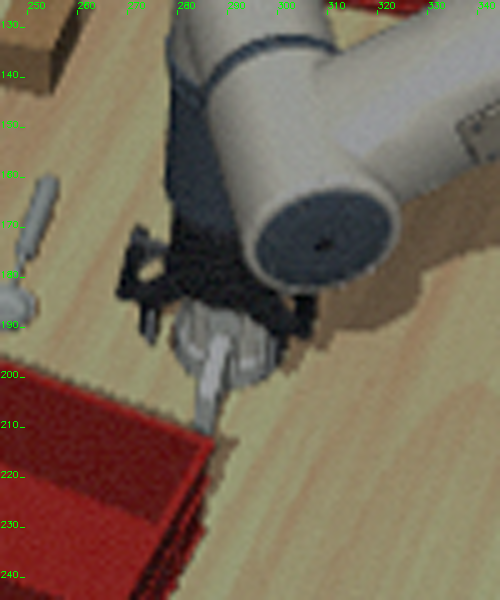

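Request:
arm_command --pt "0 0 1.5 0 0 0 8.5" --pt "0 0.1 3.2 0 0 0 8.5" --pt "0 0.1 4.8 0 0 0 8.5" --pt "-0.1 0.1 5.8 0 0 0 8.5" --pt "-0.1 0.2 6.1 0 0 0 8.5" --pt "-0.1 0.2 6.1 0 0 0 8.5"

```text
clock: 15.2
tcp_pos: [0.4572, 0.1031, 0.0395]
ee_rot: [[-0.992, -0.13, 0.001], [-0.13, 0.992, -0.001], [-0.001, -0.001, -1.0]]
wrist_force: [0.7, 0.3, 0.3]
grip_width: 0.0848
```

```bash
python3 - <<'E'
from h import *
st()
s=bot.capture("side")
crop(s[:,:,::-1],245,125,345,245,5,"pics/s9c.png")
E
```

```text
t 15.2 tcp [0.4572 0.1031 0.0395] ang -172.54 z [ 1.1e-03 -6.0e-04 -1.0e+00] q [ 0.56  0.25 -0.43  0.   -0.89 -0.43] F [0.7 0.3 0.3] T [-0.   -0.06 -0.01] g 0.0848
```

View pics/s9c.png

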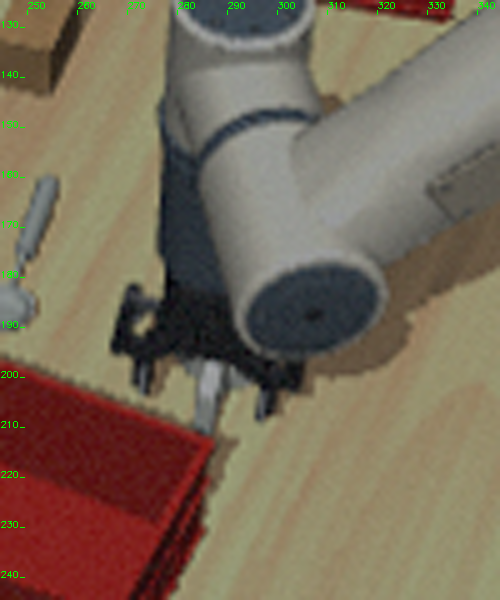

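Side view: finger tips at (272,202) and (296,207), with the handle (284,205) midway between them. Closing at high force.

Request:
arm_command --pt "0 0 0 0 0 0 6" --pt "0 0 0 0 0 0 4" --pt "0 0 0 0 0 0 2.5" --pt "0 0 0 0 0 0 1.5" --pt "0 0 0 0 0 0 0.5" --pt "0 0 0 0 0 0 0.5" --pt "0 0 0 0 0 0 0.5" --pt "0 0 0 0 0 0 0.5" --newtons 110

```text
clock: 16.25
tcp_pos: [0.4574, 0.1032, 0.0398]
ee_rot: [[-0.992, -0.13, 0.002], [-0.13, 0.992, -0.0], [-0.002, -0.001, -1.0]]
wrist_force: [0.3, 1.3, 2.9]
grip_width: 0.0145
```

```bash
python3 - <<'E'
from h import *
st()
E
```

```text
t 16.25 tcp [0.4574 0.1032 0.0398] ang -172.53 z [ 1.8e-03 -4.0e-04 -1.0e+00] q [ 0.56  0.25 -0.43  0.   -0.89 -0.43] F [0.3 1.3 2.9] T [-0.04  0.12  0.01] g 0.0145
```

Request:
arm_command --pt "0 0 -0.4 0 0 0 0.5" --pt "0 0 -1 0 0 0 0.5" --pt "0 0 -2 0 0 0 0.5" --pt "0 0 -2.7 0 0 0 0.5" --pt "0 0 -3 0 0 0 0.5" --pt "0 0 -3 0 0 0 0.5"

```text
clock: 17.0
tcp_pos: [0.4574, 0.1033, 0.07]
ee_rot: [[-0.992, -0.13, 0.002], [-0.13, 0.992, -0.0], [-0.002, -0.0, -1.0]]
wrist_force: [-1.7, -0.1, -2.5]
grip_width: 0.0143
```

```bash
python3 - <<'E'
from h import *
st()
f=lambda c,x0,y0,k:(x0+c[0]/k-.5,y0+c[1]/k-.5)
print(plane("side",*f((200,362),265,60,8),.25), plane("top",406.9,191.75,.25))
print("neck tri",tri(f((269,160),255,145,7),f((384,404),255,165,6)))
print("disc tri",tri(f((200,362),265,60,8),(406.9,191.75)))
s=bot.capture("side")
crop(s[:,:,::-1],245,95,345,235,4,"pics/s10c.png")
delta([.5625,-.1377,.072],190.5)
E
```

```text
t 17.0 tcp [0.4574 0.1033 0.07  ] ang -172.53 z [ 2.1e-03 -1.0e-04 -1.0e+00] q [ 0.56  0.21 -0.38  0.   -0.97 -0.43] F [-1.7 -0.1 -2.5] T [ 0.34  0.04 -0.02] g 0.0143
[ 0.58243262 -0.24801667  0.25      ] [ 0.58291185 -0.23950549  0.25      ]
neck tri (array([0.47114374, 0.00471328, 0.16570364]), np.float64(0.003928727730141409))
disc tri (array([ 0.58027793, -0.23639938,  0.25919138]), np.float64(0.0027608879130233983))
delta [ -7.31 -25.26  -0.21  -0.03   0.09  -3.03]
```

View pics/s10c.png

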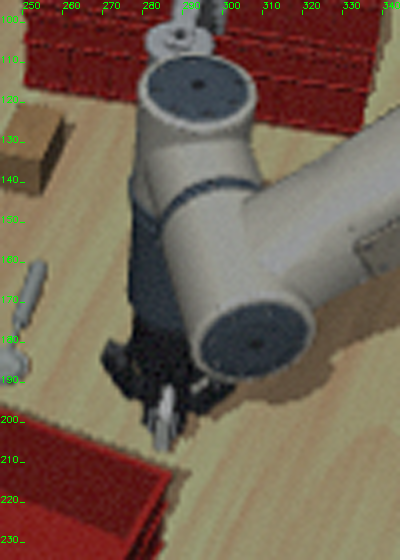

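Request:
arm_command --pt "-0.3 -1 0 0 0 0 0.5" --pt "-0.9 -3 0 0 0 -0.3 0.5" --pt "-1.7 -5.7 0 0 0 -0.6 0.5" --pt "-2.5 -8.6 0 0 0 -1 0.5" --pt "-3.4 -11.5 0 0 0 -1.4 0.5" --pt "-4.2 -14.4 0 0 0 -1.8 0.5" --pt "-5.1 -17.3 0 0 0 -2.2 0.5" --pt "-5.9 -20.2 0 0 0 -2.6 0.5" --pt "-6.6 -22.8 0 0 0 -3 0.5" --pt "-7.1 -24.6 0 0 0 -3 0.5" --pt "-7.3 -25.5 0 0 0 -3 0.5" --pt "-7.3 -25.5 0 0 0 -3 0.5"

```text
clock: 18.55
tcp_pos: [0.5625, -0.1403, 0.0696]
ee_rot: [[-0.983, -0.181, 0.001], [-0.181, 0.983, -0.0], [-0.001, -0.0, -1.0]]
wrist_force: [-0.7, 1.1, -3.0]
grip_width: 0.0144
```

```bash
python3 - <<'E'
from h import *
st()
s=bot.capture("side");t=bot.capture("top")
cv2.imwrite("pics/t11.png",t[:,:,::-1]);cv2.imwrite("pics/s11.png",s[:,:,::-1])
crop(s[:,:,::-1],255,75,335,175,6,"pics/s11c.png")
crop(t[:,:,::-1],360,150,440,250,6,"pics/t11c.png")
E
```

```text
t 18.55 tcp [ 0.5625 -0.1403  0.0696] ang -169.57 z [ 1.e-03 -1.e-04 -1.e+00] q [ 0.03  0.41 -0.09  0.   -1.06  0.16] F [-0.7  1.1 -3. ] T [0.34 0.1  0.02] g 0.0144
```

View pics/s11c.png

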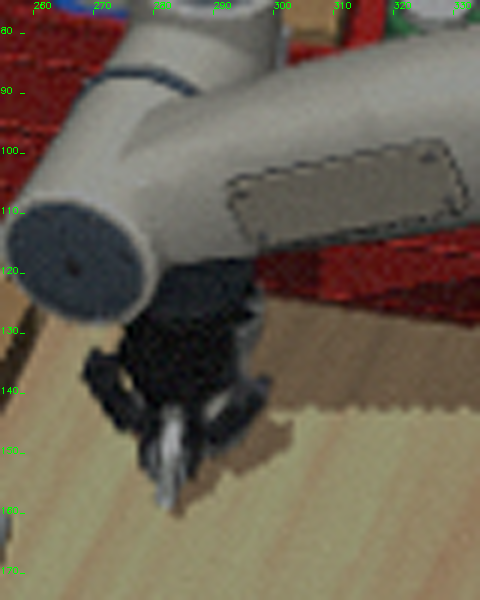

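View pics/t11c.png

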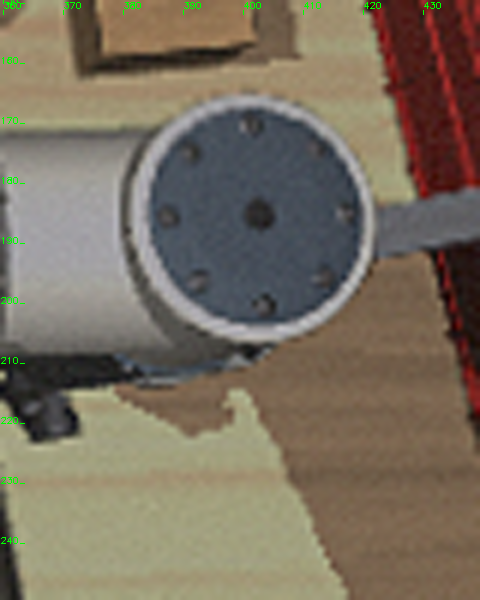

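Both views are blocked by the wrist. The position worked out differentially, from lantern pixels against disc pixels in the same views, is (0.562,-0.1406), and I'm there. I'll raise in steps and watch the force.

Request:
arm_command --pt "0 0 -0.7 0 0 0 0.5" --pt "0 0 -1.5 0 0 0 0.5" --pt "0 0 -2.1 0 0 0 0.5" --pt "0 0 -2.5 0 0 0 0.5" --pt "0 0 -2.8 0 0 0 0.5" --pt "0 0 -3 0 0 0 0.5" --pt "0 0 -3 0 0 0 0.5"

```text
clock: 19.52
tcp_pos: [0.5624, -0.1396, 0.0999]
ee_rot: [[-0.983, -0.182, 0.001], [-0.182, 0.983, -0.0], [-0.001, -0.0, -1.0]]
wrist_force: [-0.4, -1.0, -3.5]
grip_width: 0.0146
```

```bash
python3 - <<'E'
from h import *
st()
s=bot.capture("side")
crop(s[:,:,::-1],235,55,335,175,6,"pics/s12c.png")
delta([.562,-.1406,.12],190.3)
E
```

```text
t 19.52 tcp [ 0.5624 -0.1396  0.0999] ang -169.52 z [ 0.0012 -0.     -1.    ] q [ 0.03  0.38 -0.05  0.   -1.13  0.16] F [-0.4 -1.  -3.5] T [ 0.33  0.08 -0.04] g 0.0146
delta [ 0.05 -0.1  -2.03 -0.01  0.06  0.18]
```

View pics/s12c.png

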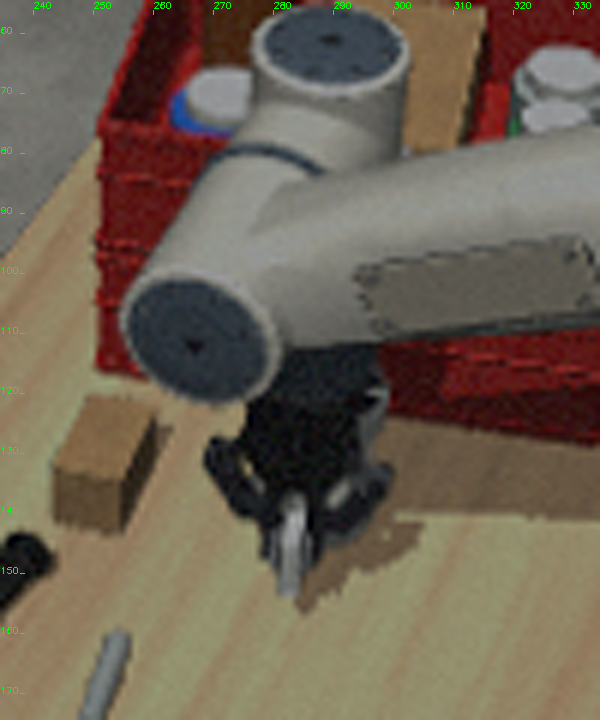

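No contact so far; the neck's taper is inside the mouth. Next, a small correction and slowly up.

Request:
arm_command --pt "0 -0.1 -0.2 0 0 0.2 0.5" --pt "0 -0.1 -0.4 0 0 0.2 0.5" --pt "0 -0.1 -0.6 0 0 0.2 0.5" --pt "0 -0.1 -0.8 0 0 0.2 0.5" --pt "0 -0.1 -1 0 0 0.2 0.5" --pt "0 -0.1 -1.2 0 0 0.2 0.5" --pt "0 -0.1 -1.2 0 0 0.2 0.5"

```text
clock: 20.45
tcp_pos: [0.5626, -0.1405, 0.1119]
ee_rot: [[-0.984, -0.179, 0.001], [-0.179, 0.984, 0.0], [-0.001, -0.0, -1.0]]
wrist_force: [-0.3, -0.7, -3.5]
grip_width: 0.0143
```

```bash
python3 - <<'E'
from h import *
st()
E
```

```text
t 20.45 tcp [ 0.5626 -0.1405  0.1119] ang -169.72 z [ 1.4e-03  1.0e-04 -1.0e+00] q [ 0.02  0.37 -0.03 -0.   -1.16  0.15] F [-0.3 -0.7 -3.5] T [0.33 0.02 0.05] g 0.0143
```

Request:
arm_command --pt "0 0 -0.2 0 0 0 0.5" --pt "0 0 -0.4 0 0 0 0.5" --pt "0 0 -0.6 0 0 0 0.5" --pt "0 0 -0.8 0 0 0 0.5" --pt "0 0 -1 0 0 0 0.5" --pt "0 0 -1 0 0 0 0.5"

```text
clock: 21.2
tcp_pos: [0.5627, -0.1406, 0.1222]
ee_rot: [[-0.984, -0.179, 0.002], [-0.179, 0.984, -0.0], [-0.002, -0.0, -1.0]]
wrist_force: [0.6, 0.1, -2.9]
grip_width: 0.0146
```

```bash
python3 - <<'E'
from h import *
st()
R=bot.read_state()
p=R["tcp_pos"];a=np.arctan2(R["ee_rot"][1,0],R["ee_rot"][0,0])-np.pi/2
for r in(.102,.1025):
    S=p[:2]-r*np.array([np.cos(a),np.sin(a)]);print(S,np.degrees(a)%360)
S=p[:2]-.102*np.array([np.cos(a),np.sin(a)])
s0=R
for k in range(0,76,5):
    b=a+np.radians(k)
    T=np.r_[S+.102*np.array([np.cos(b),np.sin(b)]),p[2]]
    d=R["ee_rot"].T@(T-p)*100; print(k,np.round(d,2),T)
E
```

```text
t 21.2 tcp [ 0.5627 -0.1406  0.1222] ang -169.72 z [ 0.0018 -0.     -1.    ] q [ 0.02  0.37 -0.02  0.   -1.19  0.15] F [ 0.6  0.1 -2.9] T [ 0.35  0.04 -0.02] g 0.0146
[ 0.58095343 -0.24091664] 100.28471306485233
[ 0.5810427  -0.24140861] 100.28471306485233
0 [0. 0. 0.] [ 0.56274238 -0.14055551  0.12216363]
5 [ 0.89 -0.04 -0.  ] [ 0.55406463 -0.14252461  0.12216363]
10 [ 1.77 -0.15 -0.  ] [ 0.54559152 -0.14524253  0.12216363]
15 [ 2.64 -0.35 -0.  ] [ 0.53738753 -0.1486886   0.12216363]
20 [ 3.49 -0.62 -0.01] [ 0.52951511 -0.15283657  0.12216363]
25 [ 4.31 -0.96 -0.01] [ 0.52203416 -0.15765489  0.12216363]
30 [ 5.1  -1.37 -0.01] [ 0.51500163 -0.16310687  0.12216363]
35 [ 5.85 -1.84 -0.01] [ 0.50847103 -0.16915104  0.12216363]
40 [ 6.56 -2.39 -0.01] [ 0.50249206 -0.17574139  0.12216363]
45 [ 7.21 -2.99 -0.01] [ 0.49711023 -0.18282776  0.12216363]
50 [ 7.81 -3.64 -0.01] [ 0.4923665  -0.19035622  0.12216363]
55 [ 8.36 -4.35 -0.01] [ 0.48829697 -0.19826948  0.12216363]
60 [ 8.83 -5.1  -0.01] [ 0.48493261 -0.20650731  0.12216363]
65 [ 9.24 -5.89 -0.01] [ 0.48229903 -0.21500701  0.12216363]
70 [ 9.58 -6.71 -0.01] [ 0.48041626 -0.2237039   0.12216363]
75 [ 9.85 -7.56 -0.01] [ 0.47929865 -0.23253179  0.12216363]
```

Request:
arm_command --pt "0.45 0 0 0 0 -2.5 0.5" --pt "0.9 0 0 0 0 -5 0.5" --pt "1.35 -0.1 0 0 0 -7.5 0.5" --pt "1.8 -0.15 0 0 0 -10 0.5" --pt "2.2 -0.25 0 0 0 -12.5 0.5" --pt "2.65 -0.35 0 0 0 -15 0.5" --pt "3.1 -0.5 0 0 0 -17.5 0.5" --pt "3.5 -0.6 0 0 0 -20 0.5" --pt "3.5 -0.6 0 0 0 -20 0.5"

```text
clock: 22.32
tcp_pos: [0.5291, -0.1528, 0.1221]
ee_rot: [[-0.864, -0.504, 0.002], [-0.504, 0.864, 0.0], [-0.001, -0.001, -1.0]]
wrist_force: [0.8, 0.0, -3.0]
grip_width: 0.0143
```

```bash
python3 - <<'E'
from h import *
st()
R=bot.read_state()
p=R["tcp_pos"];a=np.arctan2(R["ee_rot"][1,0],R["ee_rot"][0,0])-np.pi/2
print("axis",p[:2]-.102*np.array([np.cos(a),np.sin(a)]),np.degrees(a)%360)
E
```

```text
t 22.32 tcp [ 0.5291 -0.1528  0.1221] ang -149.75 z [ 0.0016  0.     -1.    ] q [ 0.    0.31 -0.1   0.   -1.16  0.52] F [ 0.8  0.  -3. ] T [ 0.28  0.17 -0.01] g 0.0143
axis [ 0.58050619 -0.2408998 ] 120.24818540648778
```

Request:
arm_command --pt "0.45 0 0 0 0 -2.5 0.5" --pt "0.9 0 0 0 0 -5 0.5" --pt "1.35 -0.1 0 0 0 -7.5 0.5" --pt "1.8 -0.15 0 0 0 -10 0.5" --pt "2.2 -0.25 0 0 0 -12.5 0.5" --pt "2.65 -0.35 0 0 0 -15 0.5" --pt "3.1 -0.5 0 0 0 -17.5 0.5" --pt "3.5 -0.6 0 0 0 -20 0.5" --pt "4.3 -0.95 0 0 0 -25 0.5" --pt "5.1 -1.35 0 0 0 -30 0.5" --pt "5.1 -1.35 0 0 0 -30 0.5"

```text
clock: 23.7
tcp_pos: [0.4916, -0.1904, 0.122]
ee_rot: [[-0.498, -0.867, 0.001], [-0.867, 0.498, -0.0], [-0.0, -0.001, -1.0]]
wrist_force: [-0.3, -0.8, -3.1]
grip_width: 0.014
```

```bash
python3 - <<'E'
from h import *
st()
R=bot.read_state()
p=R["tcp_pos"];a=np.arctan2(R["ee_rot"][1,0],R["ee_rot"][0,0])-np.pi/2
print("axis",p[:2]-.102*np.array([np.cos(a),np.sin(a)]),np.degrees(a)%360)
s=bot.capture("side");t=bot.capture("top")
crop(s[:,:,::-1],235,55,335,175,5,"pics/s13c.png")
crop(t[:,:,::-1],360,150,450,260,5,"pics/t13c.png")
E
```

```text
t 23.7 tcp [ 0.4916 -0.1904  0.122 ] ang -119.87 z [ 1.1e-03 -1.0e-04 -1.0e+00] q [-0.07  0.27 -0.16  0.   -1.14  1.12] F [-0.3 -0.8 -3.1] T [0.18 0.24 0.  ] g 0.014
axis [ 0.58009416 -0.24119811] 150.13052236834733
```

View pics/s13c.png

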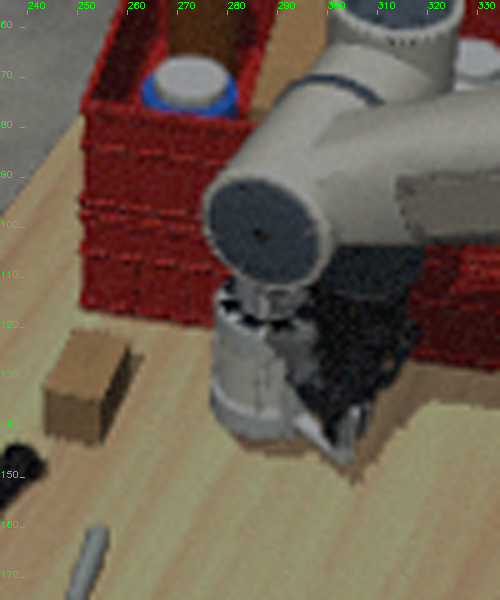

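View pics/t13c.png

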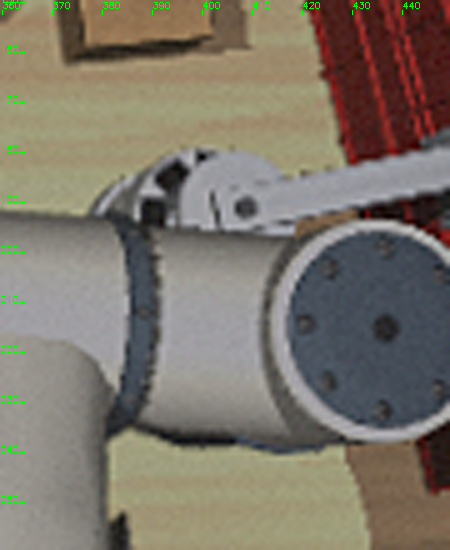

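Side view: lantern upright with the neck in the socket (265,109). No contact. Turning on to about 70°.

Request:
arm_command --pt "0.45 0 0 0 0 -2.5 0.5" --pt "0.9 0 0 0 0 -5 0.5" --pt "1.35 -0.1 0 0 0 -7.5 0.5" --pt "1.8 -0.15 0 0 0 -10 0.5" --pt "2.2 -0.25 0 0 0 -12.5 0.5" --pt "2.65 -0.35 0 0 0 -15 0.5" --pt "3.1 -0.5 0 0 0 -17.5 0.5" --pt "3.55 -0.6 0 0 0 -20 0.5" --pt "3.55 -0.6 0 0 0 -20 0.5"

```text
clock: 24.92
tcp_pos: [0.4796, -0.2238, 0.122]
ee_rot: [[-0.173, -0.985, 0.001], [-0.985, 0.173, -0.0], [-0.0, -0.001, -1.0]]
wrist_force: [-0.3, -0.3, -3.5]
grip_width: 0.0144
```

```bash
cat >> h.py <<'E'
def ax():
    R=bot.read_state();p=R["tcp_pos"];a=np.arctan2(R["ee_rot"][1,0],R["ee_rot"][0,0])-np.pi/2
    print("axis",p[:2]-.102*np.array([np.cos(a),np.sin(a)]),np.degrees(a)%360)
E
python3 - <<'E'
from h import *
st();ax()
E
```

```text
t 24.93 tcp [ 0.4796 -0.2238  0.122 ] ang -99.98 z [ 1.2e-03 -2.0e-04 -1.0e+00] q [-0.14  0.27 -0.15  0.   -1.14  1.54] F [-0.3 -0.3 -3.5] T [ 0.03  0.28 -0.03] g 0.0144
axis [ 0.58006663 -0.24144742] 170.01961010157387
```

Request:
arm_command --pt "0.2 0 0 0 0 -1 0.5" --pt "0.35 0 0 0 0 -2 0.5" --pt "0.55 0 0 0 0 -3 0.5" --pt "0.7 0 0 0 0 -4 0.5" --pt "0.9 0 0 0 0 -5 0.5" --pt "0.9 0 0 0 0 -5 0.5"

```text
clock: 25.68
tcp_pos: [0.4782, -0.2329, 0.122]
ee_rot: [[-0.087, -0.996, 0.002], [-0.996, 0.087, -0.0], [0.0, -0.002, -1.0]]
wrist_force: [1.7, -1.3, -2.8]
grip_width: 0.0146
```

```bash
python3 - <<'E'
from h import *
st();ax()
E
```

```text
t 25.68 tcp [ 0.4782 -0.2329  0.122 ] ang -94.99 z [ 1.6e-03 -4.0e-04 -1.0e+00] q [-0.16  0.28 -0.15  0.   -1.15  1.64] F [ 1.7 -1.3 -2.8] T [-0.37  0.08 -0.19] g 0.0146
axis [ 0.57980464 -0.24175418] 175.01334289383314
```

The stop shows at about 75° (handle at 175°), matching the bracket angle of 100°. Backing off about 3.5° and lowering into the pockets.

Request:
arm_command --pt "-0.3 0 0 0 0 1.7 0.5" --pt "-0.6 0 0 0 0 3.4 0.5" --pt "-0.6 0 0.2 0 0 3.4 0.5" --pt "-0.6 0 0.4 0 0 3.4 0.5" --pt "-0.6 0 0.55 0 0 3.4 0.5" --pt "-0.6 0 0.55 0 0 3.4 0.5"

```text
clock: 26.42
tcp_pos: [0.4786, -0.2269, 0.1163]
ee_rot: [[-0.146, -0.989, 0.001], [-0.989, 0.146, -0.0], [0.0, -0.001, -1.0]]
wrist_force: [-0.3, -0.6, -3.3]
grip_width: 0.0145
```

```bash
python3 - <<'E'
from h import *
st();ax()
E
```

```text
t 26.43 tcp [ 0.4786 -0.2269  0.1163] ang -98.39 z [ 1.2e-03 -3.0e-04 -1.0e+00] q [-0.15  0.28 -0.16  0.   -1.13  1.57] F [-0.3 -0.6 -3.3] T [0.03 0.39 0.01] g 0.0145
axis [ 0.57949409 -0.24181752] 171.61004653016727
```

The lug underside is now 6.5 mm above the mouth, below the 9 mm ledge, so it is in the pocket. Lowering to the pocket floor.

Request:
arm_command --pt "0 0 0.1 0 0 0 0.5" --pt "0 0 0.15 0 0 0 0.5" --pt "0 0 0.2 0 0 0 0.5" --pt "0 0 0.25 0 0 0 0.5" --pt "0 0 0.25 0 0 0 0.5"

```text
clock: 27.05
tcp_pos: [0.479, -0.2271, 0.1143]
ee_rot: [[-0.146, -0.989, 0.002], [-0.989, 0.146, -0.001], [0.0, -0.002, -1.0]]
wrist_force: [-0.1, 0.3, 0.5]
grip_width: 0.0143
```

```bash
python3 - <<'E'
from h import *
st();ax()
E
```

```text
t 27.05 tcp [ 0.479  -0.2271  0.1143] ang -98.38 z [ 2.3e-03 -8.0e-04 -1.0e+00] q [-0.15  0.28 -0.16  0.   -1.12  1.57] F [-0.1  0.3  0.5] T [0.03 0.15 0.02] g 0.0143
axis [ 0.57988154 -0.24195587] 171.62018213559293
```

The weight has gone onto the pockets (force −3.3 to +0.5 N) at an underside height of 0.0745, as expected. Releasing.

Request:
arm_command --pt "0 0 0 0 0 0 2" --pt "0 0 0 0 0 0 3" --pt "0 0 0 0 0 0 5" --pt "0 0 0 0 0 0 7" --pt "0 0 0 0 0 0 8.5" --pt "0 0 0 0 0 0 8.5" --pt "0 0 0 0 0 0 8.5"

```text
clock: 27.92
tcp_pos: [0.479, -0.2271, 0.1144]
ee_rot: [[-0.146, -0.989, 0.002], [-0.989, 0.146, -0.001], [0.0, -0.002, -1.0]]
wrist_force: [0.4, 0.2, 1.0]
grip_width: 0.085
```

```bash
python3 - <<'E'
from h import *
st();ax()
s=bot.capture("side")
crop(s[:,:,::-1],235,55,335,175,5,"pics/s14c.png")
E
```

```text
t 27.93 tcp [ 0.479  -0.2271  0.1144] ang -98.38 z [ 2.3e-03 -8.0e-04 -1.0e+00] q [-0.15  0.28 -0.16  0.   -1.12  1.57] F [0.4 0.2 1. ] T [-0.01  0.06 -0.02] g 0.085
axis [ 0.57991717 -0.24195296] 171.62130793679214
```

View pics/s14c.png

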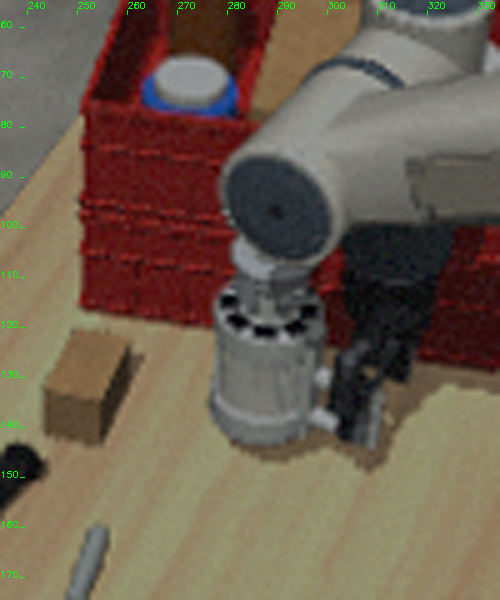

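The lantern hangs free. Retreating outward along the handle direction, then up.

Request:
arm_command --pt "0 0.5 0 0 0 0 8.5" --pt "0 1.5 0 0 0 0 8.5" --pt "0 3 0 0 0 0 8.5" --pt "0 5 0 0 0 0 8.5" --pt "0 7.5 0 0 0 0 8.5" --pt "0 9.5 -1 0 0 0 8.5" --pt "0 11 -4 0 0 0 8.5" --pt "0 12 -8 0 0 0 8.5" --pt "0 12 -10 0 0 0 8.5" --pt "0 12 -10 0 0 0 8.5"

```text
clock: 29.22
tcp_pos: [0.36, -0.2096, 0.2156]
ee_rot: [[-0.146, -0.989, 0.006], [-0.989, 0.146, -0.002], [0.001, -0.006, -1.0]]
wrist_force: [-0.2, 0.2, -0.6]
grip_width: 0.085
```

```bash
python3 - <<'E'
from h import *
st()
s=bot.capture("side");t=bot.capture("top")
cv2.imwrite("pics/s15.png",s[:,:,::-1]);cv2.imwrite("pics/t15.png",t[:,:,::-1])
crop(s[:,:,::-1],255,75,345,165,6,"pics/s15c.png")
crop(t[:,:,::-1],360,150,460,260,6,"pics/t15c.png")
E
```

```text
t 29.23 tcp [ 0.36   -0.2096  0.2156] ang -98.38 z [ 0.0063 -0.0015 -1.    ] q [-0.15 -0.01 -0.24  0.   -1.33  1.57] F [-0.2  0.2 -0.6] T [-0.03  0.02 -0.01] g 0.085
```

View pics/s15c.png

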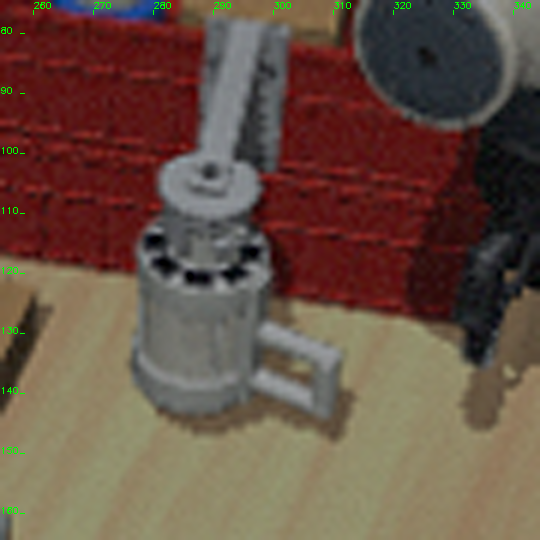

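View pics/t15c.png

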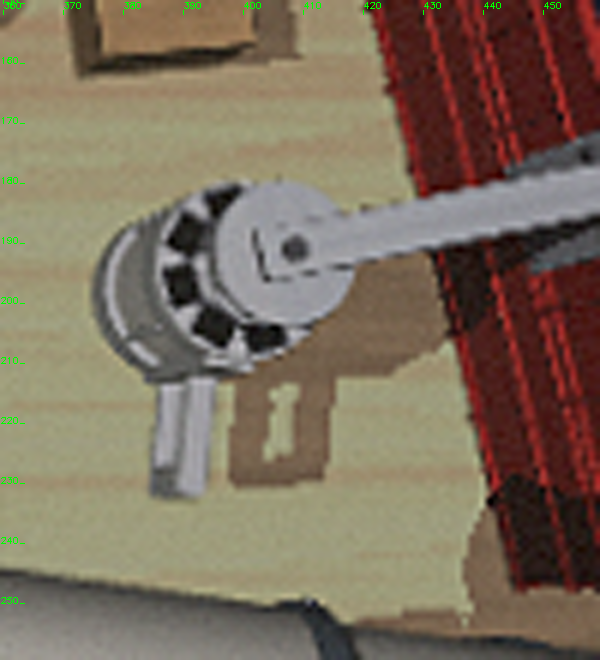

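View pics/t15.png

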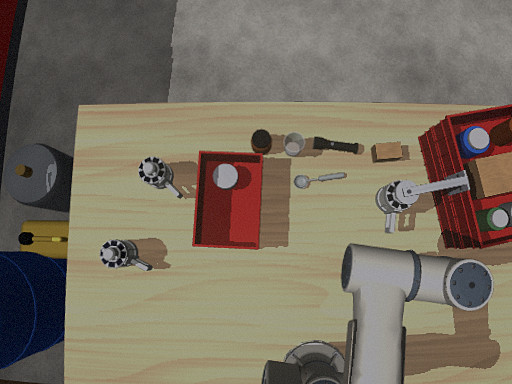

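The lantern hangs with its handle pointing at the robot and the bystanders in place. One last check of angle and stillness, then I hand in.

```bash
python3 - <<'E'
from h import *
f=lambda c,x0,y0,k:(x0+c[0]/k-.5,y0+c[1]/k-.5)
a=plane("top",*f((197,495),360,150,6),.1465);b=plane("top",*f((202,385),360,150,6),.1465)
print("handle",a,b,np.degrees(np.arctan2(*(a-b)[[1,0]])))
S=np.array([.580,-.2415]);u=lambda d:np.array([np.cos(np.radians(d)),np.sin(np.radians(d))])
e=np.r_[S+.112*u(171.6),.1465];print(proj("top",e),proj("side",e), "seen top",f((197,495),360,150,6))
s=bot.capture("side");s0=cv2.imread("pics/s15.png")[:,:,::-1]
t=bot.capture("top");t0=cv2.imread("pics/t15.png")[:,:,::-1]
print(cv2.absdiff(s,s0.copy())[95:150,270:315].mean(),cv2.absdiff(t,t0.copy())[175:235,372:425].mean(),cv2.absdiff(t,t0.copy())[20:80,200:300].mean())
st()
E
```

```text
handle [ 0.47229117 -0.22639696  0.1465    ] [ 0.52892083 -0.23127931  0.1465    ] 175.07240974733054
[[391.97099156 233.00814255]] [[311.38279495 134.60590112]] seen top (392.3333333333333, 232.0)
3.05023569023569 2.8224318658280922 2.613888888888889
t 29.43 tcp [ 0.3592 -0.2092  0.2129] ang -98.39 z [ 4.e-04 -0.e+00 -1.e+00] q [-0.15 -0.01 -0.24 -0.   -1.33  1.57] F [ 0.1  0.9 -0.8] T [ 0.01 -0.02  0.03] g 0.0855
```

```bash
python3 - <<'E'
from station import bot
print(bot.hand_in())
E
```

```text
the job is handed in; nothing more can be done
None
```

The lantern is hanging in the lamp bracket, locked and let go, and I handed the job in at about 29.4 s of the 64 s allowed. I lifted it from the crate by the neck, stood it on the open table and let go. I then took it by the handle, raised the neck into the socket, turned it to the stop (about 75°), backed off about 3.5° and lowered it into the pockets.

**What the last checks showed:**
- **Seating:** when I lowered it, the wrist force went from −3.3 N to about 0. The underside was then at about 0.0745 m, the height expected when locked. The lug was about 71.6° round from its entry by arm pose.
- **Final pictures:** it hangs upright and does not move between two frames beyond image noise. No bystander has visibly moved, and the gripper is clear and touching nothing.

**What disagreed or could not be checked:**
- **Handle angle:** a rough reading from the top picture puts the handle at about 175°, against 171.6° from the arm pose. That is within the pocket and changes the lug position by under 2 mm.
- **Camera heights:** triangulated heights read about 6 mm high. I corrected by comparing the lantern and socket in the same views.
- **Insertion:** the wrist blocked both cameras while the neck went in, so that step relied on pose and force readings alone.

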